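Index the marking unit one notch and run its start sequence

ROBOT

A 6-joint arm with a two-finger parallel gripper is mounted at the origin on a cart in front of the work surface, level with it; the furniture and walls round the work are solid. World frame = base frame: x ahead of the robot, y to its left, z up, the work surface at z = 0. Lengths are in m, angles in rad, forces in N, time in s.
With the tool pointing down it reaches from about 0.325 to 0.85 m from the base axis. Payload 4.4 kg.
Tool frame: the origin (TCP) lies at the very end of the fingers, on their centre line; the grasp point (between the pads) lies 19 mm behind it; z points along the fingers, x is the direction in which the jaws open and shut, and the axes are right-handed (so a half turn about z gives the same grasp; the last joint's range is limited). The gripper opens to 94 mm and grips with 3 to 60 N. Pads are 16 mm wide; open, the fingers measure 119 mm over their backs; the gripper's body (75 mm by 177 mm) begins 78 mm behind the grasp point.
Start: joints at [1.198, 0.207, 1.542, -0, 1.393, -0.15], TCP at [0.127, 0.561, 0.205] pointing down, gripper open.
Joint ranges: [-2.73, 2.73], [-0.86, 2.22], [0.23, 2.46], [-1.11, 4.25], [0.08, 2.63], [-2.82, 2.82]. Speed limits (rad/s): [2.79, 2.79, 3.14, 3.14, 3.14, 3.14].

INTERFACE

Orientations are given as a unit quaternion [x, y, z, w].
In Python, from bench import get_obs, grab_frame, close_job gives the robot as it stands.
- The arm moves only by the shell command python3 -m handwheel 'ROWS'. ROWS is JSON, a list of rows, each a list of 7 numbers: the shift along the world's x, y, z as a fraction of full scale, then the turn, a rotation vector about the world's x, y, z as a fraction of full scale, then the gripper command: -1 is shut, 1 is fully open, values between are in proportion. A call has exactly 10 rows; each row shifts and turns the pose as measured when the row begins; what a row does not reach is not made up. Full scale, the value 1, is 20 mm for a shift and 0.1 rad for a turn. A row lasts 1/10 s, in which the tool goes at most 50 mm and 8.59 degrees, less where a joint would pass 70% of its speed; a pose out of reach is approached as far as the arm can. A call with a number of a shift or a turn outside -1 to 1 is refused whole. A call with a gripper value outside its range is refused whole. The fingers move at their own pace and stop on an object; the grip force is fixed at half the most. Time passes only in rows, so rows that do not move let the fingers close, or fill a call up. It gives the time, the measured TCP pose, the force and the opening at its end, in the units of the state.
- get_obs(): the state, without advancing time (a new reading comes with each control period).
- grab_frame(name): name is "scene" or "top"; returns a dict with "color" (384x512x3 uint8, red, green, blue), "depth" (384x512 float32, m along the optical axis (not along the pixel's ray), 0 where there is no reading), "K" (3x3 intrinsics, pixels), "R" (3x3) and "t" (3): a world point X has camera coordinates R X + t. Camera axes: x right, y down, z forward; pixel columns grow to the right and rows downward; lengths in m; the calibration is good to about 2 mm. A picture is of the moment at which its call begins.
- close_job(): hands the job in, once; it reports no verdict.
The state is a dict: "time_s": time; "q": joint angles; "qvel": joint speeds; "joint_efforts": joint torques, N m; "eef_pos": TCP position; "orientation": TCP orientation; "wrist_force": force on the tool from outside, world axes, zero at the start; "torque": the same for the moment, N m; "finger_gap": finger opening in m.
Only numpy, scipy, OpenCV 4.12 (cv2) and the standard library are available. Lean on these libraries where they do the work, as an engineer would, in place of code of your own. Each camera call takes 0.05 s, during which the arm holds its last target.

TASK

The flange on the bench marking unit has been marked in one place; turn its index head one notch on, anticlockwise seen from above: lift the sprung plunger out of its slot, swing the arm round by it to the next slot and let the pin drop fully home. Only when it is locked there, start the next mark on the push-button box: press the square key (reset), then the tall round key (clamp), then the mushroom key (start), each fully down for a moment and let right up before the next. Do not press the bar-shaped key (release), and leave the tools and tape lying about where they are.

Things in the scene. Friction and masses are not known exactly. Their poses are not given: they have to be found in the camera images.
- index_fixture: bench marking unit, fixed to the table: grey base plate 232 x 180 x 14 mm; on it a steel index plate, diameter 170 mm, upper face 38 mm above the table, with six open slots in its rim 60 degrees apart, each 12 mm wide and 12 mm deep; on top the turning head, at the rear a column. Origin: on the turning axis at table height; z up, x from the robot's side to the column
- head_axis (a point): point on the vertical turning axis of the index head, 44 mm above the table
- index_head (a joint): angle of the index head in rad: 0 in the slot where it starts, positive anticlockwise seen from above, next slot at +1.047 (60 degrees). Friction holds it (about 3 N at the plunger). The head is a dark steel disc, diameter 116 mm, that carries the flange and an arm that points roughly to the robot and holds the plunger
- plunger_knob (a point): centre of the top face of the plunger's black knob, 87 mm above the table when home, 75 mm from the turning axis; it turns with the arm. The knob is a knurled cylinder, diameter 27 mm, 21 mm high, under a rim 5 mm thick, diameter 33 mm. Its foot stands on a bush, diameter 24 mm, that ends 59.5 mm above the table; the arm below is 32 mm wide, upper face at 49.5 mm
- flange_stud (a point): top of the stud in the middle of the flange workpiece, on the turning axis, 88 mm above the table. The flange has diameter 92 mm up to 60 mm above the table, then a hub of diameter 54 to 48 mm up to 76 mm, then a nut 30 mm across and the stud
- marking_head (a point): foremost point (towards the robot) of the marking head, a steel cylinder of diameter 32 mm that hangs over the flange from 66 to 200 mm above the table, 22 mm behind the turning axis; behind it the aluminium column
- plunger (a joint): lift of the plunger in m: 0 fully home in a slot, grows upward to at most 0.016. A spring presses it down (6 N at home, 8.4 N at 12 mm). The pin, diameter 10 mm with a round nose, leaves the slot at 0.0105 lift and rests on the plate's face there when let go between slots. Within about 3 mm of a slot's middle, the spring draws it in
- button_box: grey radio push-button station, fixed to the table, 272 x 82 mm, upper face 56 mm above the table, with steel feet at both ends and a black stub aerial 105 mm high at the end away from the robot. Four black keys stand in a row along its length (its x axis), 62 mm apart, in any order. Origin: centre of its underside
- square_key_top (a point): reset key: centre of the top of the square cap, 32 x 32 mm, flat; 73 mm above the table when up
- tall_key_top (a point): clamp key: centre of the top of the tall round cap, diameter 28 mm, flat; 86 mm above the table when up
- mushroom_key_top (a point): start key: centre of the top of the mushroom cap, diameter 45 mm, slightly domed; 82 mm above the table when up
- bar_key_top (a point): release key, not to be pressed: centre of the top of the bar-shaped cap, 20 x 50 mm, flat, its length across the box; 73 mm above the table when up
- square_key (a joint): travel of the square key in m: 0 up, 0.006 fully down; sprung, 1.5 N to start it, 5 N fully down (all four keys alike)
- tall_key (a joint): travel of the tall round key in m: 0 up, 0.006 fully down
- mushroom_key (a joint): travel of the mushroom key in m: 0 up, 0.006 fully down
- bar_key (a joint): travel of the bar-shaped key in m: 0 up, 0.006 fully down
- ratchet_handle: loose chromed ratchet, 27 x 176 x 23 mm, lying near the table's front edge; origin under its middle
- tape_measure: loose tape measure, 36 x 80 x 62 mm, standing on the right of the table; origin under its middle
- tape_roll: loose grey roll of tape, diameter 107 mm, 48 mm high, lying on the right of the table; origin under its middle

How it is judged:
By the outcome, as a careful person would: the job done as asked, in the order asked, and still so for the second after the job is handed in, with the robot touching nothing.
It also fails if it takes over 58 s, if anything falls off the work surface, if the arm or the gripper's body presses on something with over 40 N, if the wrist force passes 120 N, or if a joint passes its speed limit or range.

## Working session

There is one attempt and no reset: what is moved stays moved. The work goes in short steps, Python scripts to look and compute and a shell command to move; the robot and the scene stay as the last step left them, time stands still between calls to the robot, and variables do not carry over. Pictures are saved under pics/ and viewed, and the job is handed in when it is done.

```bash
mkdir -p pics
python3 - <<'E'
from bench import *
import cv2,numpy as np
o=get_obs();print({k:np.round(v,3).tolist() for k,v in o.items()})
for n in("scene","top"):
    f=grab_frame(n);cv2.imwrite(f"pics/{n}0.png",f["color"][:,:,::-1]);np.savez(f"{n}0.npz",**f)
    print(n,f["K"].tolist(),f["R"].round(3).tolist(),f["t"].round(3).tolist())
E
```

```text
{'time_s': 0.0, 'q': [1.199, 0.207, 1.543, 0.0, 1.394, -0.15], 'qvel': [-0.0, 0.001, -0.001, -0.002, 0.0, 0.0], 'joint_efforts': [-0.0, -37.089, -28.141, 0.07, 0.036, -0.0], 'eef_pos': [0.126, 0.56, 0.204], 'orientation': [0.781, 0.625, -0.001, 0.001], 'wrist_force': [-0.273, 0.618, -0.226], 'torque': [0.008, -0.016, 0.03], 'finger_gap': 0.094}
scene [[454.5503558117138, 0.0, 253.71813096618413], [0.0, 454.5503558117138, 193.25785953972866], [0.0, 0.0, 1.0]] [[0.813, -0.583, 0.015], [-0.387, -0.559, -0.733], [0.435, 0.59, -0.68]] [-0.495, 0.242, 1.038]
top [[442.83002860108587, 0.0, 256.48869306830574], [0.0, 442.83002860108587, 195.50987534527695], [0.0, 0.0, 1.0]] [[0.008, -1.0, -0.013], [-0.991, -0.006, -0.131], [0.131, 0.013, -0.991]] [-0.114, 0.531, 1.117]
```

View pics/scene0.png

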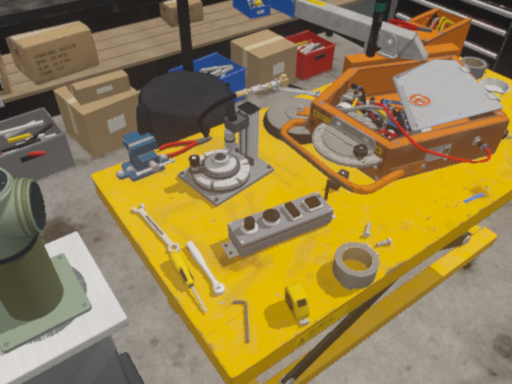

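View pics/top0.png

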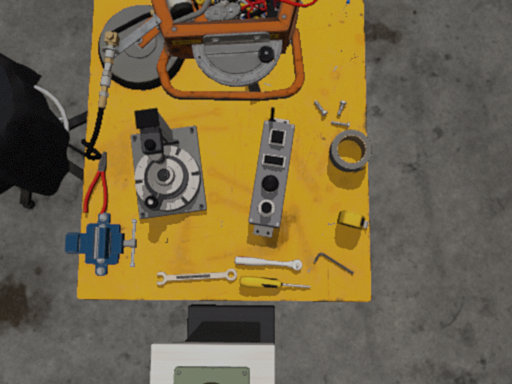

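The top view shows the index unit at about (168,170), with the knob near (152,200). The box is at about (270,180), with its keys in a line from (277,137) to (266,208). I'll zoom in on both.

Run:
```python
import cv2
a=cv2.imread("pics/top0.png")[100:245,120:310];cv2.imwrite("pics/top0z.png",cv2.resize(a,None,fx=4,fy=4,interpolation=2))
a=cv2.imread("pics/scene0.png")[90:260,170:345];cv2.imwrite("pics/scene0z.png",cv2.resize(a,None,fx=3.5,fy=3.5,interpolation=2))
```

```text
(no output)
```

View pics/top0z.png

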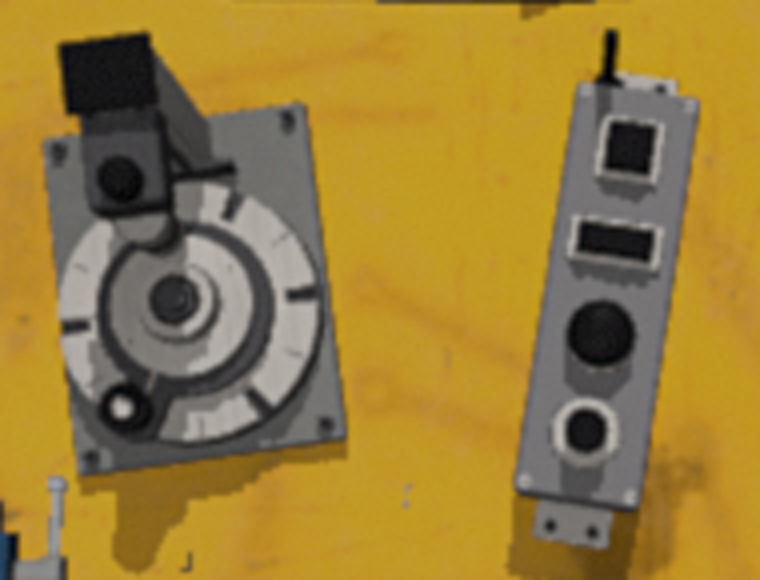

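View pics/scene0z.png

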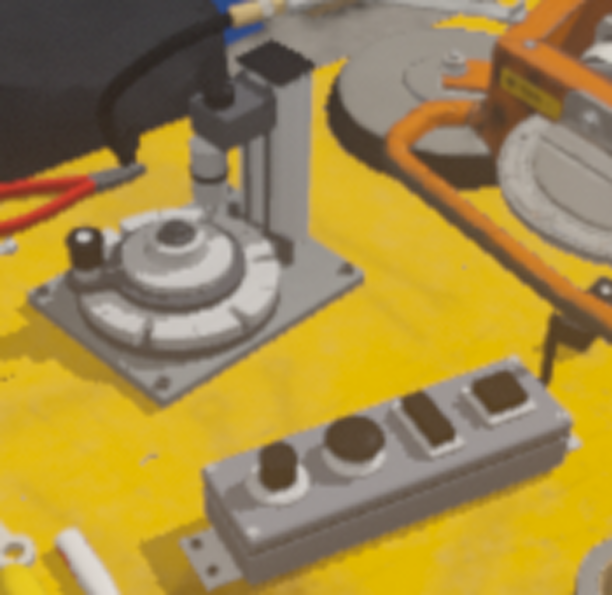

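```bash
cat > h.py <<'E'
import numpy as np,cv2
def load(n): return dict(np.load(n))
def ray(f,u,v,z):
    R,t=f["R"],f["t"]; c=-R.T@t; d=R.T@np.linalg.inv(f["K"])@np.array([u,v,1.]); return c+d*(z-c[2])/d[2]
def cloud(f):
    v,u=np.mgrid[:384,:512]; d=f["depth"].astype(float)
    p=np.stack([u*d,v*d,d],-1)@np.linalg.inv(f["K"]).T
    return (p-f["t"])@f["R"], d>0
def proj(f,X):
    p=f["K"]@(f["R"]@X+f["t"]); return p[:2]/p[2]
E
python3 - <<'E'
from h import *
for n in("top","scene"):
    f=load(n+"0.npz");P,ok=cloud(f);g=f["color"].mean(-1)
    print(n)
    # dark blobs on box/knob
    sub=((P[...,2]>.060)&(P[...,2]<.1)&ok).astype(np.uint8)
    reg=(slice(120,225),slice(125,300)) if n=="top" else (slice(130,240),slice(180,340))
    m=np.zeros_like(sub);m[reg]=sub[reg]
    nn,l,s,c=cv2.connectedComponentsWithStats(m)
    for i in range(1,nn):
        if s[i,4]>30:
            q=P[l==i]; zt=np.percentile(q[:,2],90); tt=q[q[:,2]>zt-.006]
            print(c[i].round(1),s[i].tolist(),"ztop",zt.round(4),"xy mean",tt.mean(0).round(4),"mid",((tt.max(0)+tt.min(0))/2).round(4))
    # plate
    m=(abs(P[...,2]-.038)<.004)&ok&(g>120); mm=np.zeros_like(m);mm[reg]=m[reg]
    q=P[mm]; q=q[(q[:,1]>.05)]
    print(len(q),q.min(0).round(4),q.max(0).round(4))
E
```

```text
top
[166.7 134. ] [163, 123, 8, 18, 63] ztop 0.0951 xy mean [0.6828 0.1183 0.0938] mid [0.6889 0.1191 0.0939]
[276.9 136.9] [268, 129, 19, 17, 225] ztop 0.0746 xy mean [ 0.6803 -0.1622  0.0726] mid [ 0.6805 -0.1622  0.0739]
[273.6 160.4] [261, 154, 25, 16, 251] ztop 0.0744 xy mean [ 0.6191 -0.1536  0.0725] mid [ 0.6194 -0.1535  0.0735]
[164.9 175.9] [149, 161, 31, 31, 452] ztop 0.0817 xy mean [0.5775 0.1246 0.0803] mid [0.5811 0.1254 0.087 ]
[269.9 183.2] [261, 175, 18, 18, 250] ztop 0.083 xy mean [ 0.5578 -0.1433  0.0806] mid [ 0.5576 -0.1447  0.0821]
[150.8 201.6] [144, 195, 14, 14, 145] ztop 0.09 xy mean [0.5079 0.1526 0.0872] mid [0.5079 0.1522 0.0882]
[266.1 207.2] [258, 198, 17, 19, 201] ztop 0.087 xy mean [ 0.4965 -0.135   0.0855] mid [ 0.4964 -0.1349  0.0862]
880 [0.4942 0.0501 0.034 ] [0.6618 0.21   0.042 ]
scene
[308.9 157. ] [278, 130, 62, 56, 687] ztop 0.0934 xy mean [ 0.7789 -0.0318  0.0912] mid [ 0.7834 -0.0226  0.0917]
[247.5 142.9] [238, 134, 21, 18, 214] ztop 0.0954 xy mean [0.6757 0.1269 0.0944] mid [0.6853 0.1351 0.0947]
[229.6 148.9] [225, 145, 10, 9, 32] ztop 0.0
[... 305 characters left out ...]
5, 12, 13, 123] ztop 0.0868 xy mean [0.5049 0.1482 0.0852] mid [0.5053 0.1491 0.0852]
[326.9 186.9] [325, 181, 5, 12, 42] ztop 0.0959 xy mean [ 0.7371 -0.154   0.0955] mid [ 0.7369 -0.1539  0.0952]
[312. 203.] [302, 196, 21, 15, 185] ztop 0.0728 xy mean [ 0.6763 -0.1666  0.0711] mid [ 0.6762 -0.1664  0.0714]
[291.6 210.2] [282, 202, 20, 18, 182] ztop 0.073 xy mean [ 0.6151 -0.1577  0.0713] mid [ 0.6148 -0.1568  0.0708]
[270.7 216.2] [262, 209, 18, 17, 226] ztop 0.0811 xy mean [ 0.5537 -0.1492  0.0789] mid [ 0.5556 -0.1489  0.079 ]
[248.5 224.7] [240, 216, 18, 18, 201] ztop 0.0857 xy mean [ 0.4935 -0.139   0.0845] mid [ 0.4937 -0.1386  0.0835]
636 [0.4904 0.05   0.034 ] [0.9097 0.2069 0.0415]
```

Run:
```python
from h import *
from scipy.optimize import least_squares
for n,c0,k in(("top",(.58,.13),(.508,.1524)),("scene",(.575,.12),(.505,.1485))):
    f=load(n+"0.npz");P,ok=cloud(f)
    m=(abs(P[...,2]-.038)<.006)&ok&(np.hypot(P[...,0]-c0[0],P[...,1]-c0[1])<.098)
    q=P[m][:,:2]; h=cv2.convexHull((q*1e4).astype(np.int32))[:,0]/1e4
    a=np.arctan2(h[:,1]-c0[1],h[:,0]-c0[0]); h=h[abs(a)>np.radians(60)]
    r=least_squares(lambda p:np.hypot(h[:,0]-p[0],h[:,1]-p[1])-.084,c0,loss="soft_l1",f_scale=.002)
    c=r.x;print(n,len(h),"axis",c.round(4),"res",np.abs(r.fun).mean(), "knob r",np.hypot(k[0]-c[0],k[1]-c[1]),"ang",np.degrees(np.arctan2(k[1]-c[1],k[0]-c[0])))
    # slots: dark pixels along r=.079 circle
    g=f["color"].mean(-1).astype(np.float32);A=np.arange(-180,180,1)
    pr=[]
    for t in np.radians(A):
        v=[]
        for rr in (.076,.079,.082):
            u=proj(f,np.array([c[0]+rr*np.cos(t),c[1]+rr*np.sin(t),.038])); v.append(cv2.remap(g,np.float32([[u[0]]]),np.float32([[u[1]]]),1)[0,0])
        pr.append(np.mean(v))
    pr=np.array(pr); d=pr<95; 
    s=None
    for i in range(len(A)):
        if d[i] and s is None:s=i
        if s is not None and (not d[i] or i==len(A)-1): print("  dark",A[s],A[i-1],(A[s]+A[i-1])/2,pr[s:i].min()); s=None
```

```text
top 31 axis [0.5769 0.125 ] res 0.000797185770961494 knob r 0.07420858626426101 ang 158.29700415701691
  dark -143 -138 -140.5 46.256947
  dark -83 -78 -80.5 44.321613
  dark -23 -18 -20.5 59.806202
  dark 8 41 24.5 21.97743
  dark 95 100 97.5 53.458332
  dark 135 143 139.0 23.387915
  dark 152 170 161.0 17.869576
scene 16 axis [0.5731 0.1218] res 0.002185762605391074 knob r 0.07314755285416001 ang 158.56611164481671
  dark 111 144 127.5 56.053173
  dark 156 165 160.5 81.26877
```

Keys from near to far are tall, mushroom, bar, square. The axis is about (0.576, 0.124). The knob is about (0.507, 0.151), at a bearing of about 159°, so the target bearing is about 219°. I'll grip the knob's rim with the jaws tangential (69°).

```bash
python3 -m handwheel '[[0.76,-0.82,0,0,0,-0.15,1],[0.76,-0.82,0,0,0,-0.15,1],[0.76,-0.82,0,0,0,-0.15,1],[0.76,-0.82,0,0,0,-0.15,1],[0.76,-0.82,0,0,0,-0.15,1],[0.76,-0.82,0,0,0,-0.15,1],[0.76,-0.82,0,0,0,-0.15,1],[0.76,-0.82,0,0,0,-0.15,1],[0.76,-0.82,0,0,0,-0.15,1],[0.76,-0.82,0,0,0,-0.1,1]]'
```

```text
time_s: 1.1
eef_pos: [0.2785, 0.3877, 0.1983]
orientation: [0.824, 0.566, -0.006, 0.002]
wrist_force: [-0.1, 0.1, -0.4]
finger_gap: 0.094
```

```bash
python3 -m handwheel '[[0.9,-0.93,0.05,0,0,0,0.6],[0.9,-0.93,0.05,0,0,0,0.6],[0.9,-0.93,0.05,0,0,0,0.6],[0.9,-0.93,0.05,0,0,0,0.6],[0.9,-0.93,0.05,0,0,0,0.6],[0.9,-0.93,0.05,0,0,0,0.6],[0.9,-0.93,0.05,0,0,0,0.6],[0.9,-0.93,0.05,0,0,0,0.6],[0.9,-0.93,0.05,0,0,0,0.6],[0.9,-0.93,0.05,0,0,0,0.6]]'
python3 - <<'E'
from bench import *
import cv2
print(get_obs()["q"])
f=grab_frame("scene");cv2.imwrite("pics/scene1.png",f["color"][:,:,::-1])
E
```

```text
time_s: 2.1
eef_pos: [0.4606, 0.1914, 0.2037]
orientation: [0.824, 0.567, -0.011, 0.001]
wrist_force: [0.4, 0.4, -0.6]
finger_gap: 0.075
[ 0.22692836  0.06079562  1.70994254 -0.01004651  1.39055198 -0.97590324]
```

View pics/scene1.png

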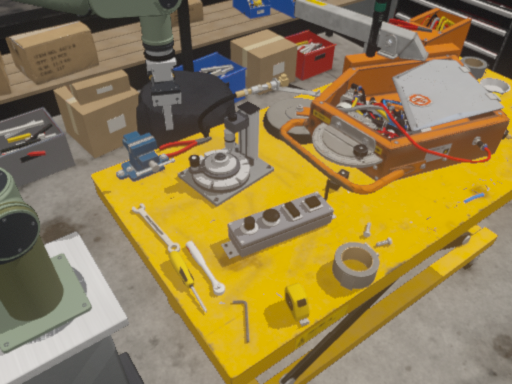

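Run:
```python
from h import *
f=load("scene0.npz")
for X in([.4606,.1914,.2037],[.507,.151,.087],[.0,0,0]):print(proj(f,np.array(X)))
```

```text
[167.68303929 120.86628305]
[193.73122101 156.92366339]
[ 36.79002389 299.0425132 ]
```

```bash
python3 -m handwheel '[[0.6,-0.5,0,0,0,0,0.5],[0.6,-0.5,0,0,0,0,0.5],[0.6,-0.5,0,0.05,0,0,0.5],[0.5,-0.5,0,0.05,0,0,0.5],[0,0,-0.5,0.05,0,0,0.5],[0,0,-1,0,0,0,0.5],[0,0,-1,0,0,0,0.5],[0,0,-0.9,0,0,0,0.5],[0,0,-0.5,0,0,0,0.5],[0,0,0,0,0,0,0.5]]'
python3 - <<'E'
from bench import *
import cv2,numpy as np
o=get_obs();print(np.round(o["eef_pos"],4),np.round(o["orientation"],4))
for n in("scene","top"):
    f=grab_frame(n);np.savez(n+"2.npz",**f)
    a=f["color"][100:230,110:260,::-1];cv2.imwrite(f"pics/{n}2.png",cv2.resize(a,None,fx=4,fy=4,interpolation=2))
E
```

```text
time_s: 3.15
eef_pos: [0.5092, 0.1462, 0.1188]
orientation: [0.825, 0.564, -0.008, -0.007]
wrist_force: [-0.3, 0.6, -0.3]
finger_gap: 0.0704
[0.5092 0.1462 0.1188] [ 0.8254  0.5645 -0.0079 -0.0068]
```

View pics/scene2.png

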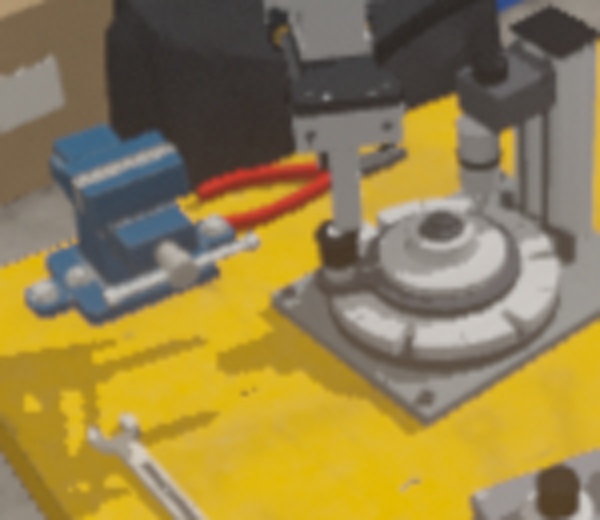

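View pics/top2.png

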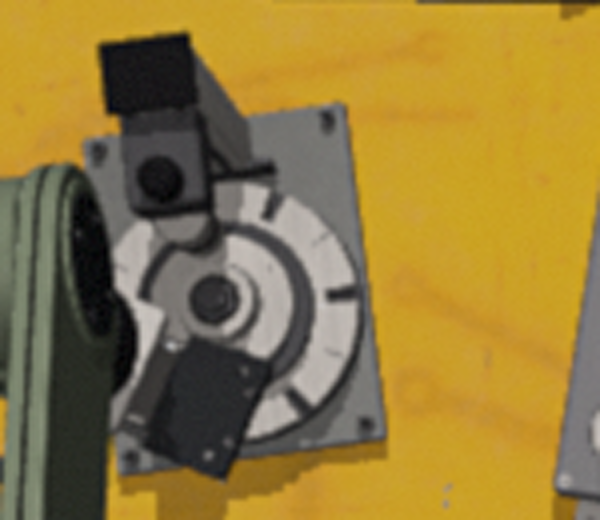

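```bash
python3 -m handwheel '[[-0.12,0.25,0,0,-0.1,0,0.5],[0,0,0,0,-0.1,0,0.5],[0,0,-0.5,0,0,0,0.4],[0,0,-0.5,0,0,0,0.4],[0,0,-0.5,0,0,0,0.3],[0,0,-0.4,0,0,0,0.3],[0,0,-0.2,0,0,0,0.2],[0,0,-0.2,0,0,0,0.1],[0,0,0,0,0,0,0],[0,0,0,0,0,0,0]]'
```

```text
time_s: 4.25
eef_pos: [0.5097, 0.1524, 0.0731]
orientation: [0.825, 0.565, 0.005, 0.001]
wrist_force: [0.0, 0.1, -0.6]
finger_gap: 0.0473
```

```bash
python3 -m handwheel '[[-0.12,-0.05,-0.2,0,0,0,0],[0,0,-0.15,0,0,0,0],[0,0,-0.05,0,0,0,-0.1],[0,0,0,0,0,0,-0.2],[0,0,0,0,0,0,-0.3],[0,0,0,0,0,0,-0.4],[0,0,0,0,0,0,-0.6],[0,0,0,0,0,0,-0.8],[0,0,0,0,0,0,-1],[0,0,0,0,0,0,-1]]'
```

```text
time_s: 5.25
eef_pos: [0.5083, 0.152, 0.0655]
orientation: [0.825, 0.565, 0.006, 0.001]
wrist_force: [0.5, 0.9, -1.1]
finger_gap: 0.0317
```

```bash
python3 -m handwheel '[[0,0,0,0,0,0,-1],[0,0,0.2,0,0,0,-1],[0,0,0.2,0,0,0,-1],[0,0,0.2,0,0,0,-1],[0,0,0.1,0,0,0,-1],[0,0,0,0,0,0,-1],[0,0,0,0,0,0,-1],[0,0,0,0,0,0,-1],[0,0,0,0,0,0,-1],[0,0,0,0,0,0,-1]]'
python3 - <<'E'
from bench import *
import cv2,numpy as np
o=get_obs();print(np.round(o["eef_pos"],4),np.round(o["wrist_force"],2),o["finger_gap"])
for n in("scene",):
    f=grab_frame(n);np.savez(n+"3.npz",**f)
    a=f["color"][100:230,110:260,::-1];cv2.imwrite(f"pics/{n}3.png",cv2.resize(a,None,fx=4,fy=4,interpolation=2))
E
```

```text
time_s: 6.25
eef_pos: [0.5081, 0.152, 0.0769]
orientation: [0.825, 0.565, 0.007, 0.001]
wrist_force: [4.1, 1.9, -9.0]
finger_gap: 0.0314
[0.5081 0.152  0.0769] [ 4.08  1.86 -8.99] 0.031409023285605596
```

View pics/scene3.png

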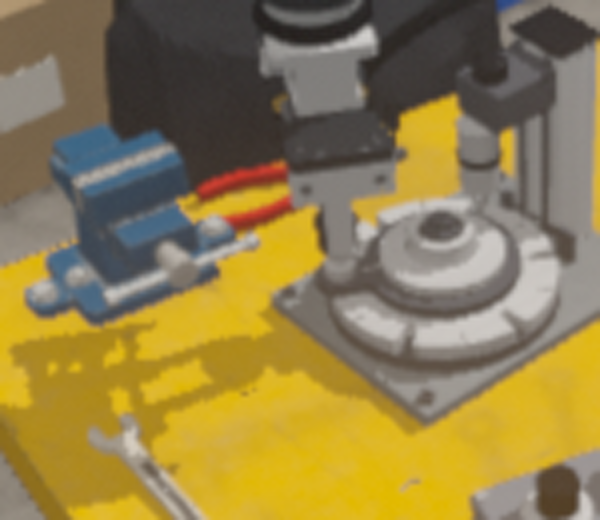

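The plunger is up 11.4 mm and the wrist reads about 8.4 N of spring load, so the knob is held and hasn't slipped. I'll lift a little more, then start the arc.

```bash
python3 -m handwheel '[[0,0,0.1,0,0,0,-1],[0,0,0,0,0,0,-1],[-0.1,-0.31,0,0,0,0.87,-1],[-0.08,-0.32,0,0,0,0.87,-1],[-0.05,-0.32,0,0,0,0.87,-1],[-0.02,-0.33,0,0,0,0.87,-1],[0.01,-0.33,0,0,0,0.87,-1],[0,0,0,0,0,0,-1],[0,0,0,0,0,0,-1],[0,0,0,0,0,0,-1]]'
python3 - <<'E'
from bench import *
import numpy as np
o=get_obs();p=o["eef_pos"];q=o["orientation"]
print(np.round(p,4),np.round(o["wrist_force"],2),o["finger_gap"],"jaw",np.degrees(2*np.arctan2(q[1],q[0])))
d=np.array(p[:2])-[.5775,.125];print(np.hypot(*d),np.degrees(np.arctan2(d[1],d[0])),np.round(o["q"],2))
E
```

```text
time_s: 7.3
eef_pos: [0.5032, 0.1188, 0.0791]
orientation: [0.679, 0.734, 0.007, 0.0]
wrist_force: [3.6, 0.2, -10.2]
finger_gap: 0.0312
[0.5032 0.1188 0.0791] [  3.63   0.21 -10.22] 0.031153287372189562 jaw 94.39085412266267
0.07456646654659788 -175.2525002155523 [ 0.06  0.22  1.81  0.01  1.1  -1.59]
```

```bash
python3 -m handwheel '[[0.04,-0.33,0,0,0,0.87,-1],[0.07,-0.32,0,0,0,0.87,-1],[0.09,-0.31,0,0,0,0.87,-1],[0.12,-0.3,0,0,0,0.87,-1],[0.15,-0.29,0,0,0,0.87,-1],[0.17,-0.28,0,0,0,0.87,-1],[0.19,-0.26,0,0,0,0.87,-1],[0,0,0,0,0,0,-1],[0,0,0,0,0,0,-1],[0,0,0,0,0,0,-1]]'
python3 - <<'E'
from bench import *
import numpy as np
o=get_obs();p=o["eef_pos"];q=o["orientation"]
print(np.round(p,4),np.round(o["wrist_force"],2),o["finger_gap"],"jaw",np.degrees(2*np.arctan2(q[1],q[0])))
d=np.array(p[:2])-[.5775,.125];print(np.hypot(*d),np.degrees(np.arctan2(d[1],d[0])),np.round(o["q"],2))
E
```

```text
time_s: 8.3
eef_pos: [0.5192, 0.0782, 0.0785]
orientation: [0.426, 0.905, 0.006, -0.004]
wrist_force: [3.5, -1.5, -9.1]
finger_gap: 0.0317
[0.5192 0.0782 0.0785] [ 3.53 -1.47 -9.12] 0.0316584341241799 jaw 129.61908888008077
0.0747676688749137 -141.22524681553455 [-0.02  0.24  1.78  0.02  1.12 -2.29]
```

```bash
python3 -m handwheel '[[0,0,-0.1,0,0,0,-1],[0,0,-0.1,0,0,0,-1],[0,0,-0.1,0,0,0,-1],[0,0,-0.1,0,0,0,-1],[0,0,-0.1,0,0,0,-1],[0,0,-0.05,0,0,0,-1],[0,0,0,0,0,0,-1],[0,0,0,0,0,0,-1],[0,0,0,0,0,0,-1],[0,0,0,0,0,0,-1]]'
```

```text
time_s: 9.3
eef_pos: [0.5193, 0.0782, 0.0676]
orientation: [0.426, 0.905, 0.005, -0.003]
wrist_force: [3.6, -0.5, -6.7]
finger_gap: 0.0312
```

The spring is still pulling about 6 N with lift at about 2 mm, so the pin is entering the slot. Letting go.

```bash
python3 -m handwheel '[[0,0,-0.08,0,0,0,-1],[0,0,0,0,0,0,-0.2],[0,0,0,0,0,0,0],[0,0,0,0,0,0,0],[0,0,0,0,0,0,0.1],[0,0,0.5,0,0,0,0.2],[0,0,1,0,0,0,0.2],[0,0,1,0,0,0,0.2],[0,0,1,0,0,0,0.2],[0,0,1,0,0,0,0.2]]'
```

```text
time_s: 10.3
eef_pos: [0.5156, 0.0806, 0.1618]
orientation: [0.426, 0.905, 0.005, -0.007]
wrist_force: [-0.3, 0.0, -0.1]
finger_gap: 0.0561
```

```bash
python3 -m handwheel '[[0,-0.6,0.6,0,0,-0.5,0],[0,-0.9,0.4,0,0,-0.8,-0.5],[0.2,-0.9,0.2,0,0,-0.8,-1],[0.5,-0.9,0,0,0,-0.8,-1],[0.5,-0.9,0,0,0,-0.8,-1],[0.5,-0.9,0,0,0,-0.8,-1],[0.5,-0.9,0,0,0,-0.8,-1],[0.5,-0.9,0,0,0,-0.8,-1],[0.5,-0.9,0,0,0,-0.8,-1],[0.5,-0.9,0,0,0,-0.8,-1]]'
python3 - <<'E'
from bench import *
from h import *
for n in("scene","top"):
    f=grab_frame(n);np.savez(n+"4.npz",**f)
    a=f["color"][100:230,110:310,::-1];cv2.imwrite(f"pics/{n}4.png",cv2.resize(a,None,fx=4,fy=4,interpolation=2))
f=load("top0.npz");P,ok=cloud(f)
m=ok&(P[...,0]>.7)&(P[...,0]<.8)&(abs(P[...,1]+.15)<.13)
for x in np.arange(.7,.82,.02):
    k=ok&(abs(P[...,0]-x)<.01)&(abs(P[...,1]+.15)<.13); print(round(x,2),P[k][:,2].max().round(3))
E
```

```text
time_s: 11.3
eef_pos: [0.5917, -0.1051, 0.1969]
orientation: [0.751, 0.661, 0.008, 0.001]
wrist_force: [-0.1, 0.3, 0.6]
finger_gap: 0.0003
0.7 0.077
0.72 0.062
0.74 0.106
0.76 0.007
0.78 0.099
0.8 0.109
```

View pics/scene4.png

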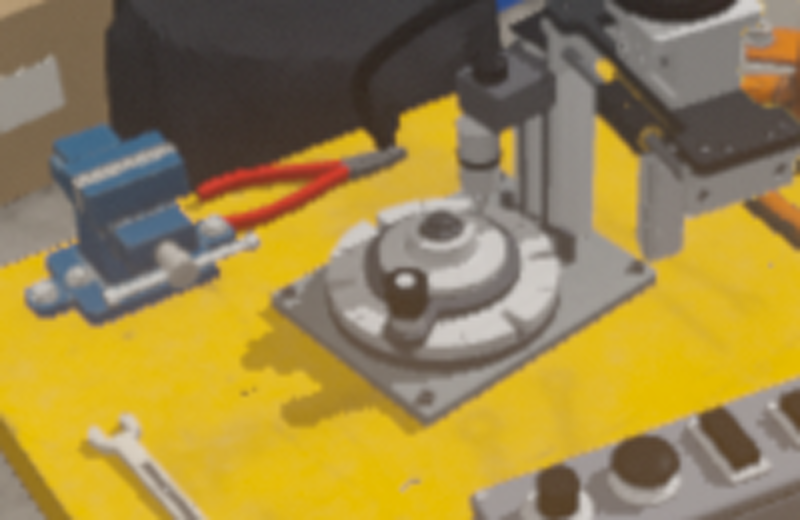

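View pics/top4.png

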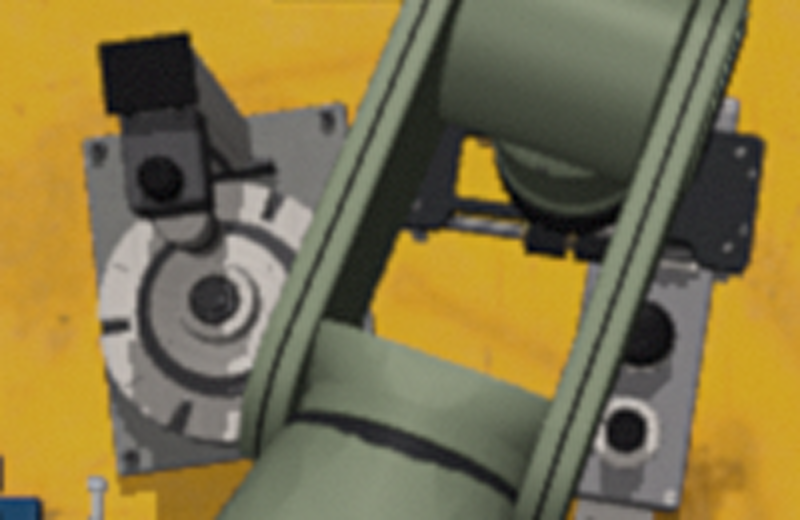

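```bash
python3 - <<'E'
from h import *
for n,u0,v0 in(("scene0",193,160),("scene4",211,172)):
    f=load(n+".npz");P,ok=cloud(f)
    m=(P[...,2]>.065)&ok;mm=np.zeros_like(m);mm[v0-10:v0+10,u0-9:u0+10]=m[v0-10:v0+10,u0-9:u0+10]
    q=P[mm];zt=np.percentile(q[:,2],90);t=q[q[:,2]>zt-.006];print(n,len(q),q[:,2].max().round(4),zt.round(4),t.mean(0).round(4),
      "ang",np.degrees(np.arctan2(t[:,1].mean()-.1218,t[:,0].mean()-.5731)))
    g=f["color"][...,:].mean(-1)
    a=f["color"][v0-14:v0+18,u0-16:u0+16,::-1];cv2.imwrite(f"pics/{n}k.png",cv2.resize(a,None,fx=12,fy=12,interpolation=0))
E
python3 -c "
import cv2,numpy as np
cv2.imwrite('pics/kk.png',np.hstack([cv2.imread('pics/scene0k.png'),cv2.imread('pics/scene4k.png')]))"
```

```text
scene0 114 0.0894 0.0868 [0.5049 0.1482 0.0852] ang 158.84218249520865
scene4 144 0.088 0.0867 [0.5159 0.0741 0.0852] ang -140.19762648797385
```

View pics/kk.png

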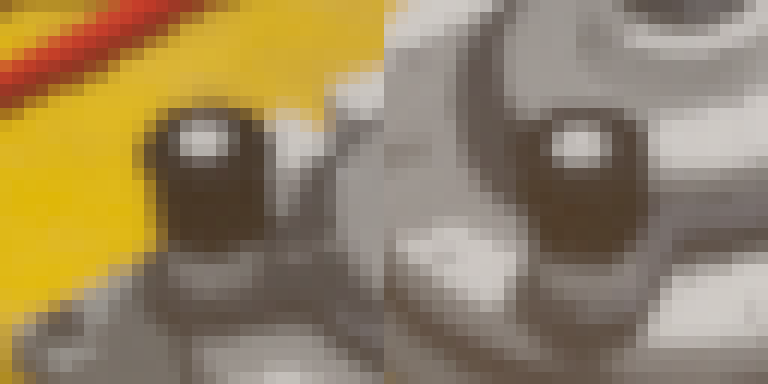

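The knob top is at the same height as when home (86.7 mm in both pictures) and has turned about 61°, so the head is locked in the next slot. Next is the square key.

```bash
python3 -m handwheel '[[0.86,-0.58,0,0,0,0,-1],[0.86,-0.58,0,0,0,0,-1],[0.86,-0.58,0,0,0,0,-1],[0.86,-0.58,0,0,0,0,-1],[0.86,-0.58,-0.2,0,0,0,-1],[0,0,-1,0,0,0,-1],[0,0,-1,0,0,0,-1],[0,0,-1,0,0,0,-1],[0,0,-1,0,0,0,-1],[0,0,0,0,0,0,-1]]'
```

```text
time_s: 12.4
eef_pos: [0.6752, -0.1641, 0.1123]
orientation: [0.749, 0.662, 0.007, -0.002]
wrist_force: [-0.2, 0.8, -0.3]
finger_gap: 0.0006
```

```bash
python3 -m handwheel '[[0.17,0.05,0,0,0,0,-1],[0,0,-0.5,0,0,0,-1],[0,0,-0.5,0,0,0,-1],[0,0,-0.4,0,0,0,-1],[0,0,0,0,0,0,-1],[0,0,0,0,0,0,-1],[0,0,0,0,0,0,-1],[0,0,0,0,0,0,-1],[0,0,0,0,0,0,-1],[0,0,0,0,0,0,-1]]'
python3 - <<'E'
from bench import *
from h import *
for n in("scene",):
    f=grab_frame(n)
    a=f["color"][120:260,220:370,::-1];cv2.imwrite(f"pics/{n}5.png",cv2.resize(a,None,fx=4,fy=4,interpolation=2))
E
```

```text
time_s: 13.4
eef_pos: [0.6811, -0.1633, 0.0877]
orientation: [0.749, 0.662, 0.009, 0.0]
wrist_force: [0.4, 0.2, -0.2]
finger_gap: 0.0005
```

View pics/scene5.png

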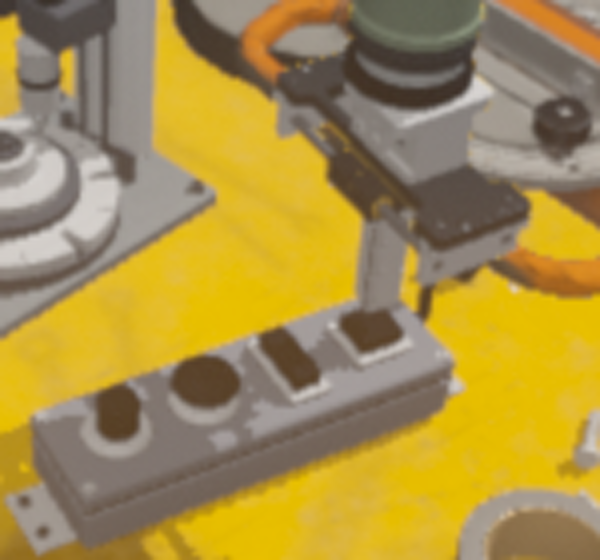

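```bash
python3 -m handwheel '[[0,0,-0.5,0,0,0,-1],[0,0,-0.3,0,0,0,-1],[0,0,-0.15,0,0,0,-1],[0,0,-0.1,0,0,0,-1],[0,0,-0.1,0,0,0,-1],[0,0,0,0,0,0,-1],[0,0,0,0,0,0,-1],[0,0,0,0,0,0,-1],[0,0,0,0,0,0,-1],[0,0,0,0,0,0,-1]]'
```

```text
time_s: 14.45
eef_pos: [0.682, -0.1636, 0.0695]
orientation: [0.749, 0.663, 0.009, 0.001]
wrist_force: [0.4, 0.0, 3.0]
finger_gap: 0.0005
```

```bash
python3 -m handwheel '[[0,0,-0.1,0,0,0,-1],[0,0,-0.1,0,0,0,-1],[0,0,-0.05,0,0,0,-1],[0,0,0,0,0,0,-1],[0,0,0,0,0,0,-1],[0,0,0,0,0,0,-1],[0,0,0,0,0,0,-1],[0,0,0,0,0,0,-1],[0,0,0,0,0,0,-1],[0,0,0,0,0,0,-1]]'
```

```text
time_s: 15.45
eef_pos: [0.682, -0.1637, 0.0674]
orientation: [0.749, 0.663, 0.009, 0.001]
wrist_force: [-1.9, -0.1, 4.7]
finger_gap: 0.0002
```

```bash
python3 -m handwheel '[[0,0,-0.15,0,0,0,-1],[0,0,-0.2,0,0,0,-1],[0,0,-0.2,0,0,0,-1],[0,0,-0.2,0,0,0,-1],[0,0,-0.2,0,0,0,-1],[0,0,-0.2,0,0,0,-1],[0,0,-0.2,0,0,0,-1],[0,0,-0.2,0,0,0,-1],[0,0,-0.2,0,0,0,-1],[0,0,-0.2,0,0,0,-1]]'
```

```text
time_s: 16.45
eef_pos: [0.6822, -0.1637, 0.067]
orientation: [0.748, 0.664, 0.007, 0.001]
wrist_force: [-8.6, 2.2, 19.1]
finger_gap: 0.0008
```

The square key hit a hard stop at 19 N with the tip at z 0.067, so it was fully down. I'll raise straight up and go to the tall key.

```bash
python3 -m handwheel '[[0,0,0.5,0,0,0,-1],[0,0,1,0,0,0,-1],[0,0,1,0,0,0,-1],[0,0,0.8,0,0,0,-1],[-0.4,0.06,0.2,0,0,0,-1],[-0.9,0.14,0,0,0,0,-1],[-0.9,0.14,0,0,0,0,-1],[-0.9,0.14,0,0,0,0,-1],[-0.9,0.14,0,0,0,0,-1],[-0.9,0.14,0,0,0,0,-1]]'
```

```text
time_s: 17.45
eef_pos: [0.5785, -0.1472, 0.1319]
orientation: [0.748, 0.664, 0.007, -0.0]
wrist_force: [-0.3, 0.6, -0.2]
finger_gap: 0.0003
```

```bash
python3 -m handwheel '[[-0.9,0.14,0,0,0,0,-1],[-0.9,0.14,0,0,0,0,-1],[-0.9,0.14,0,0,0,0,-1],[-0.8,0.12,0,0,0,0,-1],[0,0,0,0,0,0,-1],[0,0,0,0,0,0,-1],[0,0,0,0,0,0,-1],[0,0,0,0,0,0,-1],[0,0,0,0,0,0,-1],[0,0,0,0,0,0,-1]]'
python3 - <<'E'
from bench import *
from h import *
for n in("scene","top"):
    f=grab_frame(n);np.savez(n+"6.npz",**f)
    a=f["color"][120:260,220:370,::-1];cv2.imwrite(f"pics/{n}6.png",cv2.resize(a,None,fx=4,fy=4,interpolation=2))
E
```

```text
time_s: 18.45
eef_pos: [0.4992, -0.1334, 0.1245]
orientation: [0.748, 0.664, 0.005, -0.005]
wrist_force: [0.3, -0.3, -0.2]
finger_gap: 0.0005
```

View pics/scene6.png

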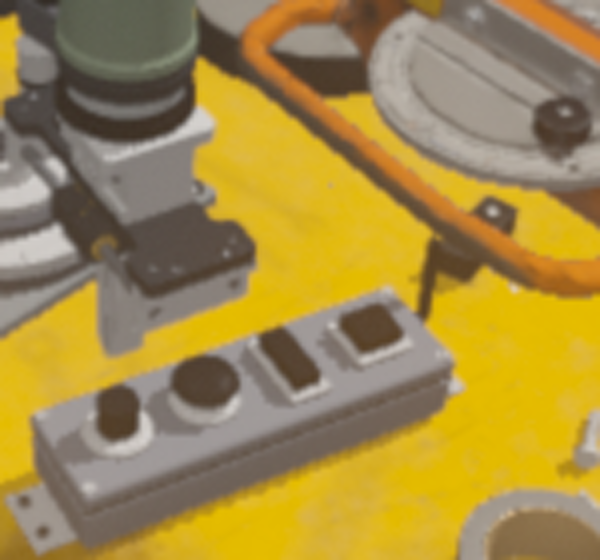

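The square key is back up, looking as before at (370,325). Now down onto the tall key.

```bash
python3 -m handwheel '[[-0.15,-0.13,0,0,0.03,0,-1],[0,0,-0.5,0,0,0,-1],[0,0,-0.5,0,0,0,-1],[0,0,-0.3,0,0,0,-1],[0,0,0,0,0,0,-1],[0,0,0,0,0,0,-1],[0,0,0,0,0,0,-1],[0,0,0,0,0,0,-1],[0,0,0,0,0,0,-1],[0,0,0,0,0,0,-1]]'
python3 - <<'E'
from bench import *
from h import *
for n in("scene",):
    f=grab_frame(n)
    a=f["color"][150:260,200:320,::-1];cv2.imwrite(f"pics/{n}7.png",cv2.resize(a,None,fx=5,fy=5,interpolation=2))
E
```

```text
time_s: 19.55
eef_pos: [0.4957, -0.1362, 0.0959]
orientation: [0.748, 0.664, 0.003, -0.006]
wrist_force: [0.5, 0.7, 0.9]
finger_gap: 0.0006
```

View pics/scene7.png

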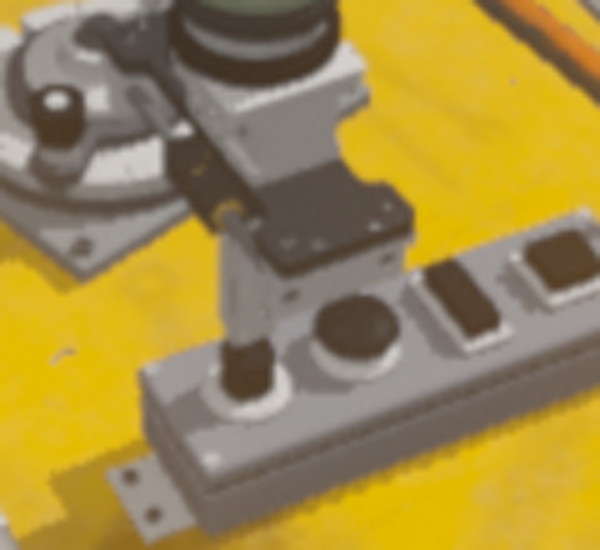

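```bash
python3 -m handwheel '[[0,0,-0.4,0,0,0,-1],[0,0,-0.2,0,0,0,-1],[0,0,-0.15,0,0,0,-1],[0,0,-0.15,0,0,0,-1],[0,0,-0.15,0,0,0,-1],[0,0,-0.15,0,0,0,-1],[0,0,-0.15,0,0,0,-1],[0,0,-0.15,0,0,0,-1],[0,0,-0.15,0,0,0,-1],[0,0,-0.15,0,0,0,-1]]'
```

```text
time_s: 20.6
eef_pos: [0.4967, -0.1366, 0.0799]
orientation: [0.747, 0.665, 0.002, -0.008]
wrist_force: [-7.9, 4.0, 20.8]
finger_gap: 0.0
```

The tall key hit its stop at z 0.080 with 21 N. Holding briefly, then up and across to the mushroom key.

```bash
python3 -m handwheel '[[0,0,-0.1,0,0,0,-1],[0,0,-0.1,0,0,0,-1],[0,0,0.5,0,0,0,-1],[0,0,1,0,0,0,-1],[0,0,1,0,0,0,-1],[0.75,-0.1,0,0,0,0,-1],[0.75,-0.1,0,0,0,0,-1],[0.75,-0.1,0,0,0,0,-1],[0.7,-0.1,0,0,0,0,-1],[0,0,0,0,0,0,-1]]'
```

```text
time_s: 21.6
eef_pos: [0.5576, -0.1448, 0.1322]
orientation: [0.747, 0.665, 0.002, -0.007]
wrist_force: [1.2, 0.5, 0.2]
finger_gap: 0.0005
```

```bash
python3 -m handwheel '[[0,0,-0.3,0,0.05,0,-1],[0,0,-0.3,0,0.05,0,-1],[0,0,0,0,0,0,-1],[0,0,0,0,0,0,-1],[0,0,0,0,0,0,-1],[0,0,0,0,0,0,-1],[0,0,0,0,0,0,-1],[0,0,0,0,0,0,-1],[0,0,0,0,0,0,-1],[0,0,0,0,0,0,-1]]'
python3 - <<'E'
from bench import *
from h import *
for n in("scene",):
    f=grab_frame(n)
    a=f["color"][150:260,200:320,::-1];cv2.imwrite(f"pics/{n}8.png",cv2.resize(a,None,fx=5,fy=5,interpolation=2))
E
```

```text
time_s: 22.6
eef_pos: [0.5543, -0.1441, 0.118]
orientation: [0.747, 0.665, -0.003, -0.013]
wrist_force: [0.4, -0.4, -1.0]
finger_gap: 0.0005
```

View pics/scene8.png

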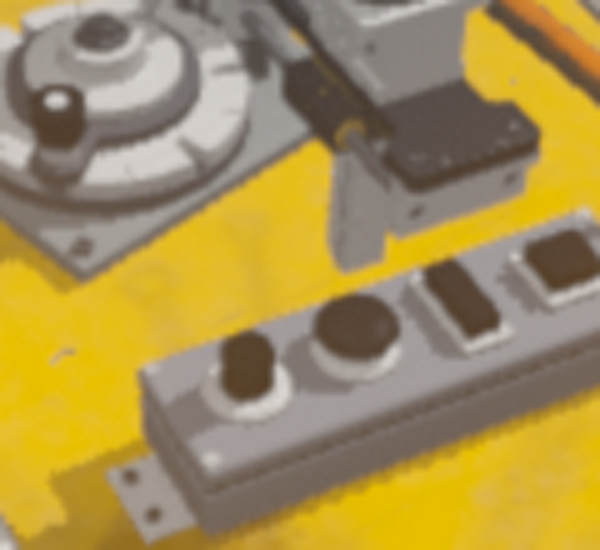

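The tall key is up again at (248,365). Pressing the mushroom key, with a small tilt correction.

```bash
python3 -m handwheel '[[0.13,-0.07,0,-0.1,-0.15,0,-1],[0,0,-0.5,0,0,0,-1],[0,0,-0.5,0,0,0,-1],[0,0,-0.3,0,0,0,-1],[0,0,-0.2,0,0,0,-1],[0,0,0,0,0,0,-1],[0,0,0,0,0,0,-1],[0,0,0,0,0,0,-1],[0,0,0,0,0,0,-1],[0,0,0,0,0,0,-1]]'
```

```text
time_s: 23.65
eef_pos: [0.5567, -0.1453, 0.0846]
orientation: [0.747, 0.665, -0.001, -0.004]
wrist_force: [-0.5, -0.8, 0.8]
finger_gap: 0.0006
```

```bash
python3 -m handwheel '[[0,0,-0.15,0,0,0,-1],[0,0,-0.15,0,0,0,-1],[0,0,-0.15,0,0,0,-1],[0,0,-0.15,0,0,0,-1],[0,0,-0.15,0,0,0,-1],[0,0,-0.15,0,0,0,-1],[0,0,-0.15,0,0,0,-1],[0,0,-0.15,0,0,0,-1],[0,0,-0.15,0,0,0,-1],[0,0,-0.15,0,0,0,-1]]'
```

```text
time_s: 24.65
eef_pos: [0.5576, -0.1457, 0.076]
orientation: [0.746, 0.665, -0.002, -0.004]
wrist_force: [-7.4, 2.6, 17.3]
finger_gap: 0.0002
```

The mushroom key is fully down (z 0.076, 17 N). Holding briefly, then rising clear and backing away.

```bash
python3 -m handwheel '[[0,0,-0.1,0,0,0,-1],[0,0,-0.1,0,0,0,-1],[0,0,0.5,0,0,0,-1],[0,0,1,0,0,0,-1],[0,0,1,0,0,0,-1],[0,0,1,0,0,0,-1],[0,0,1,0,0,0,-1],[0,0,0.5,0,0,0,-1],[0,0,0,0,0,0,-1],[0,0,0,0,0,0,-1]]'
python3 - <<'E'
from bench import *
from h import *
o=get_obs();print(np.round(o["wrist_force"],2))
for n in("scene",):
    f=grab_frame(n);P,ok=cloud(f)
    for nm,(u,v) in dict(square=(312,203),bar=(291,210),mush=(270,216),tall=(248,223),knob=(211,170)).items():
        q=P[v-8:v+8,u-7:u+8].reshape(-1,3); print(nm,np.percentile(q[:,2],95).round(4))
    cv2.imwrite(f"pics/{n}9.png",f["color"][:,:,::-1])
E
```

```text
time_s: 25.65
eef_pos: [0.5571, -0.1455, 0.1786]
orientation: [0.746, 0.666, -0.002, -0.004]
wrist_force: [-1.0, 0.3, -0.6]
finger_gap: 0.0005
[-0.97  0.28 -0.6 ]
square 0.0738
bar 0.0736
mush 0.0815
tall 0.0862
knob 0.0878
```

View pics/scene9.png

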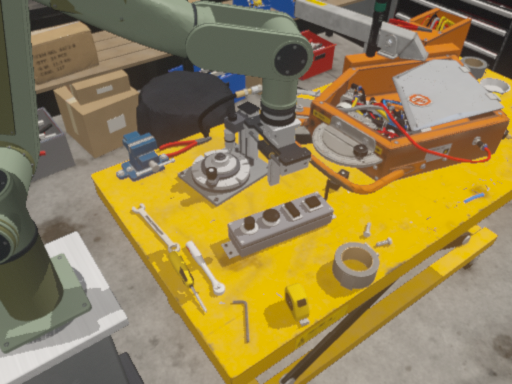

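The keys, box and tools are unchanged, the knob is at its home height at (211,170), and the robot is clear of everything.

```bash
python3 -c "
from bench import *
print(close_job())"
```

```text
the job is handed in; nothing more can be done
None
```

The job is done and handed in, at about 26 s of the 58 s allowed.

**Index head:** I lifted the plunger about 13 mm by its knob, turned the arm one notch anticlockwise, and let the pin drop. Before I pressed any key, the camera showed about 61° of turn, against 60° nominal and within camera error. The knob top was 86.7 mm above the table, the same as before the move (86.8 mm), so the pin is home. A rougher reading in the final picture gave 87.8 mm.

**Keys:** I pressed square, then tall round, then mushroom. Each reached its hard stop, with the fingertip 6 mm below that key's up height, at 17–21 N. Camera heights in the final picture were:

| Key | Height (mm) | Height when up (mm) |
|---|---|---|
| Square | 73.8 | 73 |
| Tall round | 86.2 | 86 |
| Mushroom | 81.5 | 82 |
| Bar (not pressed) | 73.6 | 73 |

- **Between presses:** the pictures showed the square and tall keys back up before the next press.
- **Square key press:** this was one continuous press, but it went down in stages over about 3 s. It was last read 3.5 mm down, then at the stop.

**At hand-in:** wrist force was near zero with the gripper about 0.1 m above the keys. The tools and tape looked undisturbed. The two cameras disagreed by up to about 4 mm, as expected from their calibration, and it did not affect the work. No check failed.

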